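# Park the slicer's locking pin and snap the hub cap home

### The job

Put the slicer back in working order: draw the red-handled locking pin up out of the bore in the hub stud and park it upright in the notch of the blue bracket on the machine's side, hanging by its collar, let go. Then press the orange hub cap, mouth down, onto the stud until it clicks over the catches, and keep pressing after the click until the yellow sprung ring under it is pushed fully down; finish while still holding the cap pressed down like that. Leave everything else on the counter where it is.

Things in the scene. Friction and masses are not known exactly. Their poses are not given: they have to be found in the camera images.
- slicer: Drive base of a vegetable slicer, fixed: aluminium box 240 (x) x 210 (y) mm, deck 98 mm high, on it a steel slicing disc of 170 mm diameter, top 106 mm above the counter. Origin at counter height under the stud's axis; z up, -x is the side with two push buttons, +y the side with the blue bracket. Place and yaw vary.
- stud_top (a point): Centre of the top face of the upright white hub stud amid the disc, 140 mm above the counter; axes parallel to the slicer's. Stud: 23 mm diameter, 34 mm above the disc, 4 mm chamfer round its top, bore of 10 mm down its axis. Four slippery black sprung catches stick out of its side to 32 mm diameter, widest 15 mm below the top.
- notch (a point): Middle of the parking notch, at the blue bracket's top face (112 mm above the counter), 132 mm from the stud's axis along the slicer's +y; axes parallel to the slicer's. Notch 11 mm wide in x, from 16 mm inward (closed end) to 18 mm outward (open end) in y, right through the 12 mm thick bracket; the pin's collar rests on its rails.
- lock_pin: Locking pin, about 70 g, at first in the stud's bore, its collar on the stud's top. Steel shank 8 mm diameter, 32 mm long below the collar, tapered tip; collar 24 mm diameter, 4 mm thick; above it a red round handle, 15 mm diameter, 36 mm tall. Origin on the axis at the collar's underside, z up. Parked: origin at notch, about 1 cm either way along it.
- hub_cap: Orange push-fit cap, about 60 g, standing mouth down on the counter. Round skirt 40 mm diameter, 33 mm tall, closed on top by a flat shoulder; on it a round knob 24 mm diameter, 30 mm tall, to grip from above, fingertips near the shoulder. Origin at the centre of its mouth (underside), z up. Fits turned any way. Lip bore 26.4 mm, bevelled, 4 mm high; cavity 28 mm deep.
- seat_ring (a joint): Yellow sprung ring, 45 mm, round the stud's foot: 0 free, 0.004 (m) fully down. Below the stud's top the cap's mouth meets the catches at 10 mm (9 to 13 N to pass, then a force drop), the ring at 20 mm as it clicks, and is fully home at 24 mm. Ring starts at 2 N, is fully down at 9 N; let go, it lifts the cap back some 4 mm to the catches.
- spice_jar: Small glass jar with green lid, 44 mm diameter, 75 mm tall; bystander, to be left alone. Origin under its centre. The cap, jar and dish swap places.
- ramekin: Small white dish, 68 mm diameter, 40 mm tall; bystander. Origin under its centre.
- sauce_bottle: Yellow bottle, 56 mm diameter, 170 mm tall; bystander. Origin under its centre.
- spatula: Black-handled spatula lying flat at the left; bystander. Origin under its middle.
- spare_disc: Spare slicing disc, 150 mm diameter, 17 mm tall with its white hub, lying at the right; bystander. Origin under its centre.
There are look-alikes about, which are no part of the job. There is more than one size of the hub_cap; the job needs the largest.

How it is judged (in metres and radians):
On the way, in this order (a step that is already met when the one before it is completed fails the run):
1. the pin is drawn right out of the stud's bore (z of lock_pin in the frame of stud_top above 0.034 m), for 0.1 s.
2. the pin hangs upright in the notch by its collar, let go (x of lock_pin in the frame of notch between -0.004 and 0.004 m and y of lock_pin in the frame of notch between -0.014 and 0.014 m and z of lock_pin in the frame of notch between -0.003 and 0.003 m and angle between lock_pin's own z axis and vertical below 0.15 rad and contact force between the fingers and lock_pin below 0.1 N), for 0.2 s.
3. the cap has clicked over the catches, square on the stud (z of hub_cap in the frame of stud_top below -0.019 m and horizontal distance between hub_cap and stud_top below 0.003 m and angle between hub_cap's own z axis and vertical below 0.1 rad), for 0.05 s.
At the end, for the whole second after the job is handed in: Pin parked and untouched: collar within 3 mm in height, 4 mm across and 14 mm along the notch, tilt under 0.15 rad. Cap on the stud within 3 mm, tilt under 0.1 rad, mouth 22.5 mm or more below the stud's top, ring down 3 mm or more, fingers pressing the cap with over 3 N (all of step 2 and z of hub_cap in the frame of stud_top below -0.0225 m and horizontal distance between hub_cap and stud_top below 0.003 m and angle between hub_cap's own z axis and vertical below 0.1 rad and value of joint seat_ring above 0.003 m and contact force between the fingers and hub_cap above 3 N); the arm keeps its last pose, push and grip.
It fails at once if the jar, dish, bottle, spatula or spare disc is moved more than 30 mm (distance of any of spice_jar, ramekin, sauce_bottle, spatula, spare_disc from where it was at the start of the episode above 0.03 m).
It also fails if it takes over 72 s, if anything falls off the work surface, if the arm or the gripper's body presses on something with over 40 N, if the wrist force passes 120 N, or if a joint passes its speed limit or range.

### The arm

A 6-joint arm with a two-finger parallel gripper is mounted at the origin on the work surface. World frame = base frame: x ahead of the robot, y to its left, z up, the work surface at z = 0. Lengths are in mm, angles in rad, forces in N, time in s.
With the tool pointing down it reaches from about 275 to 850 mm from the base axis. Payload 19 kg.
Tool frame: the origin (TCP) lies midway between the tips of the shut fingers; the grasp point (between the pads) lies 19 mm behind it (bot.hold_point_z is the distance from the TCP to the grasp point, in mm); z points along the fingers, y is the line along which they close (so a half turn about z gives the same grasp; the last joint's range is limited). The gripper opens to 85 mm and grips with 20 to 120 N. Pads are 22 mm wide; open, the fingers measure 114 mm over their backs; the gripper's body (76 mm by 85 mm) begins 54 mm behind the grasp point. The pads swing forward as they close: fully open they stand 13 mm farther back than shut.
Start: joints at [1.206, 0.15, 1.437, -0, 1.554, -0.134], TCP at [131.54, 559.718, 208.867] pointing down, gripper open.
Joint ranges: [-2.8, 2.8], [-0.68, 2.1], [0.12, 2.68], [-1.39, 4.53], [0.16, 2.79], [-2.81, 2.81]. Speed limits (rad/s): [1.89, 1.89, 2.22, 3.01, 3.01, 3.01].

### API

Orientations are given as a 3x3 rotation matrix whose columns are the frame's x, y, z axes.
In Python, from station import status, optics, bot, finder gives the robot as it stands.
- The arm moves only by the tool apply_moves, never from a script. Its argument "motion" is a list of rows, each a list of 4 numbers: the shift along the world's x, y, z in units of 0.04 m (1.0 is 0.04 m), then the turn about the world's z in units of 6 degrees (1.0 is 6 degrees). A call has 1 to 12 rows; each row shifts and turns the commanded pose from where the row before left it; what a row does not reach is not made up. A row lasts 1/8 s, in which the tool goes at most 62.5 mm and 10.7 degrees, less where a joint would pass 70% of its speed; a pose out of reach is approached as far as the arm can. A call with a number of a shift or a turn outside -1 to 1 is refused whole. A call with a gripper value outside its range is refused whole. "grip" is the opening, from 0 (shut) to 1 (fully open), set as the call begins (left out, the last holds). The fingers move at their own pace and stop on an object; "newtons" is the grip in N (left out, the last holds). Time passes only in rows, so rows that do not move let the fingers close. It gives the time, the measured TCP pose, the force, the opening and the grip force at its end, in the units of the state.
- status.get_obs(): the state, without advancing time (a new reading comes with each control period).
- optics.read_camera(name): name is "side" or "top"; returns the picture (384x512x3 uint8, red, green, blue); there is no depth.
- optics.get_calibration(name): a dict with "fx", "fy", "cx", "cy" (pixels), "view" (4x4, takes a point from world to camera coordinates). Camera axes: x right, y up, looking along -z (the intrinsics and any distortion apply to the point x, -y, -z); pixel columns grow to the right and rows downward; lengths in mm; the calibration is good to about 2 mm. A picture is of the moment at which its call begins. get_calibration takes no time and is no camera call.
- bot.close_job(): hands the job in; it is judged then, once.
Trained networks look in the newest picture that a camera, given by its name, has taken for a name from the list of things; names that differ only in an ending like _2 or _b are one class to them, and where a whole thing is asked for, a point or a joint stands for the part that bears it (a point fixed in the world has none). Each returns a list of dicts, best first, with "confidence" (0 to 1); they miss things now and then, are a little off and sometimes report something else, mostly with a low value. They report only what shows in the picture. A call takes as long as a camera call. They do not tell look-alikes from the thing itself.
- finder.search_frame(camera, label): "rect" ([left, top, right, bottom] in pixels, round what is visible of it).
- finder.pinpoint(camera, label): "xy" ([column, row] in pixels: a listed point, or the origin of a listed thing).
The state is a dict: "clock": time; "qpos": joint angles; "joint_vel": joint speeds; "effort": joint torques, N m; "position": TCP position; "ee_rot": TCP orientation; "ft_force": force on the tool from outside, world axes, zero at the start; "torque": the same for the moment, N m; "opening": opening from 0.0 (shut) to 1.0 (fully open); "grip_force": force on a finger pad.
Only numpy, scipy, OpenCV 4.12 (cv2) and the standard library are available. Lean on these libraries where they do the work, as an engineer would, in place of code of your own. Each camera call takes 0.05 s, during which the arm holds its last target. There are 200 camera calls.

## Working session

There is one attempt and no reset: what is moved stays moved. The work goes in short steps, Python scripts to look and compute and a tool call to move; the robot and the scene stay as the last step left them, time stands still between calls to the robot, and variables do not carry over. Pictures are saved under pics/ and viewed, at most 10 in all, crops included, and the job is handed in when it is done.

Besides the shell and the picture viewer there is one more tool, called after ">>>" as a command line: name --pt "numbers of a row" for each row, then --argument value for the rest. apply_moves: Moves the arm, as the interface text tells. Its arguments: {"type":"object","properties":{"motion":{"type":"array"},"grip":{"type":"number"},"newtons":{"type":"number"}},"required":["motion"]}

```bash
mkdir -p pics; ls
cat > h.py <<'E'
import numpy as np, cv2
from station import status, optics, bot, finder
def cal(n):
    c=optics.get_calibration(n); return c,np.array(c["view"])
def ray(n,uv):
    c,V=cal(n); 
    K=np.array([[c["fx"],0,c["cx"]],[0,c["fy"],c["cy"]],[0,0,1.]])
    d=c.get("dist",c.get("distortion"))
    p=cv2.undistortPoints(np.array([[uv]],float),K,None if d is None else np.array(d,float))[0,0]
    R=V[:3,:3]; t=V[:3,3]
    dw=R.T@np.array([p[0],-p[1],-1]); return -R.T@t, dw/np.linalg.norm(dw)
def at_z(n,uv,z):
    o,d=ray(n,uv); return o+d*(z-o[2])/d[2]
def proj(n,P):
    c,V=cal(n); q=V[:3,:3]@np.array(P,float)+V[:3,3]
    return np.array([c["cx"]+c["fx"]*q[0]/-q[2], c["cy"]+c["fy"]*-q[1]/-q[2]])
def tri(a,b):
    (o1,d1),(o2,d2)=a,b
    s=np.linalg.lstsq(np.array([d1,-d2]).T,o2-o1,rcond=None)[0]
    p,q=o1+d1*s[0],o2+d2*s[1]; return (p+q)/2,np.linalg.norm(p-q)
E
python3 - <<'E'
from h import *
for n in("side","top"):
    im=optics.read_camera(n); cv2.imwrite(f"pics/{n}0.png",im[:,:,::-1]); print(n,optics.get_calibration(n), ray(n,(256,192)))
    for l in("stud_top","notch","lock_pin","hub_cap","slicer"):
        print(l,[(np.round(r["xy"],1).tolist(),round(r["confidence"],2)) for r in finder.pinpoint(n,l)][:4])
    print([(np.round(r["rect"]).tolist(),round(r["confidence"],2)) for r in finder.search_frame(n,"hub_cap")])
print(status.get_obs())
E
```

```text
pics
side {'fx': 347.97319810306993, 'fy': 347.97319810306993, 'cx': 252.5979486161744, 'cy': 187.71860530054752, 'view': array([[-8.66779209e-01, -4.98352967e-01,  1.83881224e-02,
         4.51994750e+02],
       [ 2.89902853e-01, -4.73536712e-01,  8.31696651e-01,
        -2.57833612e+02],
       [-4.05771042e-01,  7.26228134e-01,  5.54925723e-01,
        -1.01234448e+03],
       [ 0.00000000e+00,  0.00000000e+00,  0.00000000e+00,
         1.00000000e+00]])} (array([ 55.74627863, 838.3522828 , 767.90400728]), array([ 0.39368123, -0.72518457, -0.56490923]))
stud_top [([266.1, 154.4], 0.78)]
notch [([243.3, 173.6], 0.75)]
lock_pin [([166.3, 281.1], 0.53)]
hub_cap [([176.3, 265.9], 0.69), ([170.5, 280.8], 0.57)]
slicer [([264.6, 156.1], 0.48)]
[([224.0, 253.0, 248.0, 271.0], 0.69), ([130.0, 285.0, 142.0, 299.0], 0.61), ([158.0, 262.0, 172.0, 290.0], 0.56), ([171.0, 251.0, 183.0, 271.0], 0.48)]
top {'fx': 382.40214218101255, 'fy': 382.40214218101255, 'cx': 257.95973171955575, 'cy': 187.81235370804646, 'view': array([[ 1.53226045e-03, -9.99938009e-01, -1.10286549e-02,
         1.97700726
[... 771 characters left out ...]
e-06,
        1.55378547e+00, -1.33991943e-01]), 'joint_vel': array([-0.0012356 , -0.00094724, -0.00035929,  0.0007111 , -0.00174172,
       -0.00053158]), 'effort': array([-2.38873916e-03, -7.12634683e+01, -5.70989084e+01, -2.81335824e-04,
        1.17004449e-03, -4.42796102e-05]), 'position': array([131.54928571, 559.72322976, 208.86667856]), 'ee_rot': array([[-9.73479491e-01,  2.28774297e-01, -3.66493493e-05],
       [ 2.28774299e-01,  9.73479488e-01, -8.46533407e-05],
       [ 1.63108812e-05, -9.07927202e-05, -9.99999996e-01]]), 'ft_force': array([0.22370392, 0.31177658, 0.11592146]), 'torque': array([0.00941244, 0.02082742, 0.0486592 ]), 'grip_force': 0.0, 'opening': 0.9993974862777513}
```

View pics/side0.png

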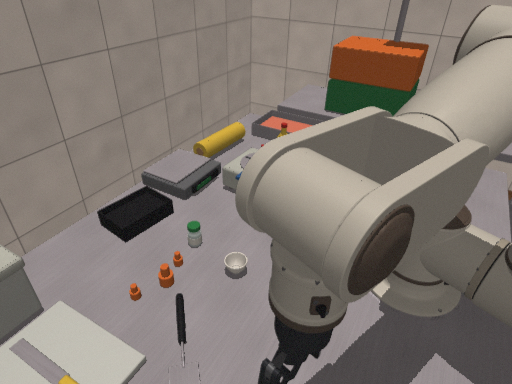

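View pics/top0.png

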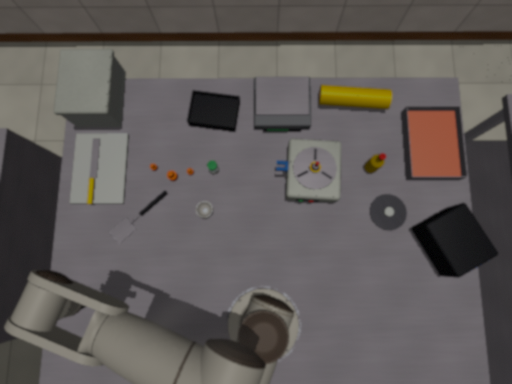

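The side view shows three orange caps at (178,258), (166,275) and (135,292). The middle one, at (172,175) in the top view, is the largest. The slicer is at about (315,168) in the top view and the arm hides it from the side camera. I'll measure what I can now.

```bash
cat >> h.py <<'E'
def cent(im,mask,box):
    l,t,r,b=box; m=mask[t:b,l:r].astype(float); y,x=np.mgrid[t:b,l:r]
    return np.array([(m*x).sum(),(m*y).sum()])/max(m.sum(),1),m.sum()
E
python3 - <<'E'
from h import *
print("stud",at_z("top",(315.6,163.8),140),"notch",at_z("top",(279.1,163.7),112),"pin",at_z("top",(315.4,169.2),140),"slicer",at_z("top",(314,175.8),0))
top=cv2.imread("pics/top0.png");side=cv2.imread("pics/side0.png")
cv2.imwrite("pics/c1.png",np.hstack([cv2.resize(top[130:215,270:350],(400,425),interpolation=cv2.INTER_CUBIC),cv2.resize(side[235:320,120:200],(400,425),interpolation=cv2.INTER_CUBIC)]))
for n,im in(("top",top),("side",side)):
    h=cv2.cvtColor(im,cv2.COLOR_BGR2HSV); m=((h[:,:,0]<14)&(h[:,:,1]>150)&(h[:,:,2]>70)).astype(np.uint8)
    k,_,st,ce=cv2.connectedComponentsWithStats(m)
    print(n,[(st[i].tolist(),ce[i].round(1).tolist()) for i in range(1,k) if 8<st[i][4]<1500])
for uv in((154,167),(172,175),(190,171)): print(at_z("top",uv,40))
for uv,n in(((212,166),"jar"),((205,210),"ramekin"),((375,164),"bottle"),((388,212),"spare")): print(n,at_z("top",uv,30))
E
```

```text
stud [ 600.66389638 -199.79254044  140.        ] notch [608.44915274 -62.51622711 112.        ] pin [ 579.58629427 -198.47191798  140.        ] slicer [ 585.35988286 -211.90352047    0.        ]
top [([411, 112, 48, 58, 1246], [440.2, 130.9]), ([379, 154, 6, 6, 31], [381.5, 156.6]), ([151, 164, 6, 6, 22], [153.5, 166.5]), ([187, 169, 6, 6, 18], [189.9, 171.1]), ([167, 171, 10, 9, 33], [171.5, 175.0])]
side [([280, 122, 8, 9, 40], [283.7, 124.9]), ([173, 251, 10, 15, 105], [177.5, 258.9]), ([159, 264, 15, 23, 269], [165.6, 275.7]), ([130, 284, 11, 16, 133], [134.6, 292.1])]
[613.78672648 444.46975402  40.        ]
[580.26530361 369.36595195  40.        ]
[596.86791289 296.69124797  40.        ]
jar [620.20773449 208.9364387   30.        ]
ramekin [438.45110848 232.67719326  30.        ]
bottle [ 627.79492456 -457.91169785   30.        ]
spare [ 430.47481481 -498.56813236   30.        ]
```

View pics/c1.png

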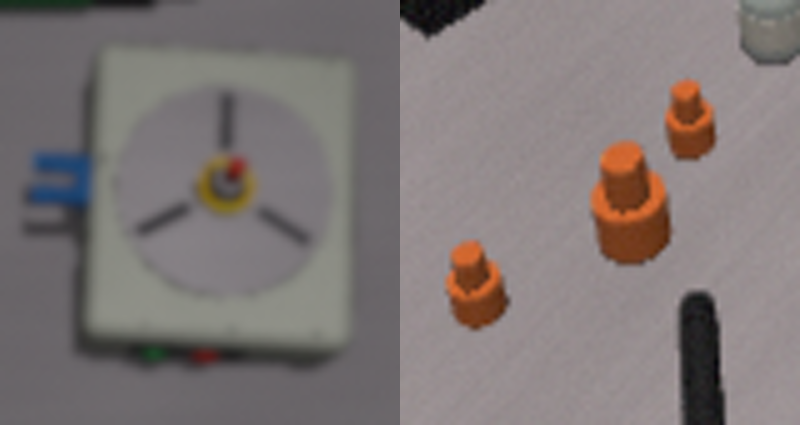

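>>> apply_moves --pt "0.6 -0.99 0.2 -0.72" --pt "0.6 -0.99 0.2 -0.72" --pt "0.6 -0.99 0.2 -0.72" --pt "0.6 -0.99 0.2 -0.72" --pt "0.6 -0.99 0.2 -0.72" --pt "0.6 -0.99 0.2 -0.72" --pt "0.6 -0.99 0.2 -0.72" --pt "0.6 -0.99 0.2 -0.72" --pt "0.6 -0.99 0.2 -0.72" --pt "0.6 -0.99 0.2 -0.72" --pt "0.6 -0.99 0.2 -0.72" --pt "0.6 -0.99 0.2 -0.72"

```text
clock: 2.2
position: [420.1, 83.0, 305.4]
ee_rot: [[-0.419, 0.908, 0.001], [0.908, 0.419, -0.0], [-0.0, 0.0, -1.0]]
ft_force: [0.5, 0.1, -0.3]
opening: 1.0
grip_force: 0.0
```

>>> apply_moves --pt "0 -1 0 -0.72" --pt "0 -1 0 -0.72" --pt "0 -1 0 -0.7" --pt "0 -1 0 -0.7" --pt "0 -1 0 -0.7" --pt "0 -1 0 -0.7" --pt "0 0 0 0"

```text
clock: 3.08
position: [419.3, -157.5, 304.5]
ee_rot: [[0.013, 1.0, -0.001], [1.0, -0.013, 0.0], [0.0, -0.001, -1.0]]
ft_force: [-0.4, 0.4, 0.3]
opening: 1.0
grip_force: 0.0
```

Run:
```python
from h import *
P={}
for n in("side","top"):
    im=optics.read_camera(n); cv2.imwrite(f"pics/{n}1.png",im[:,:,::-1])
    for l in("stud_top","notch","lock_pin","hub_cap","slicer"):
        P[n,l]=[(np.round(r["xy"],1).tolist(),round(r["confidence"],2)) for r in finder.pinpoint(n,l)][:4]; print(n,l,P[n,l])
s=cv2.imread("pics/side1.png");t=cv2.imread("pics/top1.png")
cv2.imwrite("pics/c2.png",np.hstack([cv2.resize(t[140:205,270:345],(300,260),interpolation=cv2.INTER_CUBIC),cv2.resize(s[125:220,215:340],(500,380),interpolation=cv2.INTER_CUBIC)[:260]*1]))
cv2.imwrite("pics/c2.png",cv2.resize(s[125:225,215:345],(780,600),interpolation=cv2.INTER_CUBIC))
```

```text
side stud_top [([263.2, 156.3], 0.75)]
side notch [([242.9, 175.5], 0.91)]
side lock_pin [([261.2, 152.2], 0.52)]
side hub_cap [([282.6, 157.8], 0.71), ([177.3, 262.8], 0.7), ([135.6, 297.7], 0.66), ([166.1, 284.1], 0.52)]
side slicer [([260.5, 186.1], 0.76)]
top stud_top [([318.2, 167.1], 0.92), ([390.9, 210.4], 0.23)]
top notch [([280.0, 161.9], 0.79), ([206.5, 211.5], 0.16)]
top lock_pin []
top hub_cap [([188.4, 170.6], 0.63), ([174.2, 175.5], 0.6), ([152.7, 165.2], 0.43)]
top slicer [([311.3, 172.5], 0.75)]
```

View pics/c2.png

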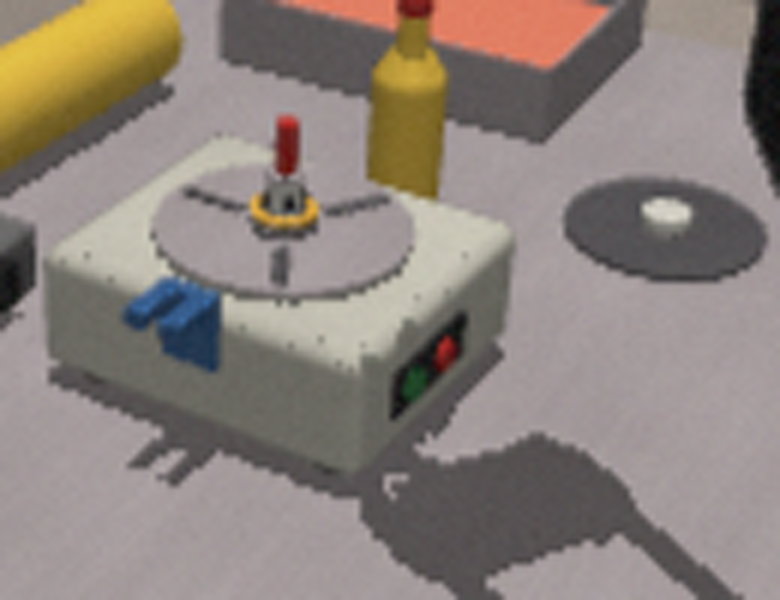

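The side crop shows the red handle, yellow ring, disc, blue bracket with its notch open outward, and the buttons, all unobstructed. Next I'll take sub-pixel measurements.

```bash
cat > m.py <<'E'
from h import *
def masks(im):
    h=cv2.cvtColor(im,cv2.COLOR_BGR2HSV).astype(int); H,S,V=h[...,0],h[...,1],h[...,2]
    return dict(red=((H<6)|(H>172))&(S>120)&(V>70), blue=(H>95)&(H<125)&(S>110)&(V>60), yel=(H>17)&(H<33)&(S>130)&(V>90), deck=(H>28)&(H<75)&(S>8)&(S<70)&(V>125))
if __name__=="__main__":
    B={"top":dict(red=(305,150,330,172),blue=(268,150,295,190),yel=(300,150,330,185),deck=(270,125,355,215)),
       "side":dict(red=(257,140,270,156),blue=(230,168,256,190),yel=(254,150,272,168))}
    C={}
    for n in B:
        im=cv2.imread(f"pics/{n}1.png"); M=masks(im)
        for k,b in B[n].items():
            C[n,k],a=cent(im,M[k],b); print(n,k,C[n,k].round(2),a)
        if n=="top":
            l,t,r,b=B[n]["deck"]; d=(M["deck"][t:b,l:r]*255).astype(np.uint8); d=cv2.morphologyEx(d,cv2.MORPH_CLOSE,np.ones((3,3)))
            cs,hi=cv2.findContours(d,cv2.RETR_CCOMP,cv2.CHAIN_APPROX_NONE)
            for i,c in enumerate(cs):
                if len(c)>40: 
                    e=cv2.fitEllipse(c); print(i,hi[0][i],len(c),np.array(e[0])+[l,t],e[1:],cv2.minAreaRect(c),"disc@106",at_z("top",np.array(e[0])+[l,t],106))
            cv2.imwrite("pics/d.png",np.hstack([cv2.resize(d,None,fx=4,fy=4,interpolation=cv2.INTER_NEAREST),cv2.resize(cv2.cvtColor(im,cv2.COLOR_BGR2GRAY)[t:b,l:r],None,fx=4,fy=4)]))
    print("pin tri",tri(ray("top",C["top","red"]),ray("side",C["side","red"])))
    print("bracket tri",tri(ray("top",C["top","blue"]),ray("side",C["side","blue"])))
    print("yel",at_z("top",C["top","yel"],112),at_z("side",C["side","yel"],112))
    print("nets stud",tri(ray("top",(318.2,167.1)),ray("side",(263.2,156.3))),"notch",tri(ray("top",(280,161.9)),ray("side",(242.9,175.5))))
    print("side red@162",at_z("side",C["side","red"],162),"top",at_z("top",C["top","red"],165),"blue",at_z("top",C["top","blue"],112),at_z("side",C["side","blue"],106))
E
python3 m.py
```

```text
top red [0. 0.] 0.0
top blue [282.52 165.44] 80.0
top yel [0. 0.] 0.0
top deck [311.  151.6] 548.0
0 [-1 -1 -1 -1] 199 [316.1794281  175.61255646] ((54.547157287597656, 73.97770690917969), 169.81651306152344) ((43.78167724609375, 41.084842681884766), (48.183502197265625, 50.133670806884766), 2.726310968399048) disc@106 [ 562.33831471 -205.65387535  106.        ]
side red [262.41 148.81] 32.0
side blue [244.64 177.91] 137.0
side yel [262.21 160.43] 28.0
pin tri (array([482.31672688, 478.39319879, 737.13004604]), np.float64(595.5470263741398))
bracket tri (array([603.07848721, -77.08523671,  99.06747127]), np.float64(3.540999163868515))
yel [1329.90952818 1121.38699555  112.        ] [ 598.16825986 -203.62831775  112.        ]
nets stud (array([ 594.15920302, -210.02803616,  127.33236577]), np.float64(6.81712215190782)) notch (array([609.73699037, -68.22430092, 113.09690287]), np.float64(11.780466129630938))
side red@162 [ 599.06001265 -203.25443965  162.        ] top [1289.6977728  1080.21571224  165.        ] blue [601.49460338 -75.71600894 112.        ] [595.53453197 -67.77670109 106.        ]
```

```bash
mv pics/top1.png pics/top1_late.png; cp pics/top0.png pics/top1.png; python3 m.py
```

```text
top red [316.75 163.62] 8.0
top blue [282.61 165.45] 82.0
top yel [313.88 168.5 ] 32.0
top deck [313.59 170.54] 1177.0
0 [-1 -1  1 -1] 201 [313.95343781 169.03980637] ((55.99753952026367, 64.51150512695312), 175.08750915527344) ((44.55000305175781, 43.650001525878906), (50.266048431396484, 55.257423400878906), 3.3664605617523193) disc@106 [ 588.46786766 -197.73907829  106.        ]
1 [-1 -1 -1  0] 127 [314.36500931 167.70941162] ((43.89140701293945, 45.7646369934082), 109.4471206665039) ((44.24999237060547, 42.75), (45.25482940673828, 44.5477294921875), 45.0) disc@106 [ 593.7743314  -199.47211733  106.        ]
side red [262.41 148.81] 32.0
side blue [244.64 177.91] 137.0
side yel [262.21 160.43] 28.0
pin tri (array([ 596.28925994, -200.30185933,  163.75652178]), np.float64(2.2286814056065087))
bracket tri (array([603.16284249, -77.39473712,  98.84771654]), np.float64(3.3636795902356975))
yel [ 589.15611145 -196.65889106  112.        ] [ 598.16825986 -203.62831775  112.        ]
nets stud (array([ 594.15920302, -210.02803616,  127.33236577]), np.float64(6.81712215190782)) notch (array([609.73699037, -68.22430092, 113.09690287]), np.float64(11.780466129630938))
side red@162 [ 599.06001265 -203.25443965  162.        ] top [ 594.90166611 -200.50252835  165.        ] blue [601.43946314 -76.04356244 112.        ] [595.53453197 -67.77670109 106.        ]
```

View pics/d.png

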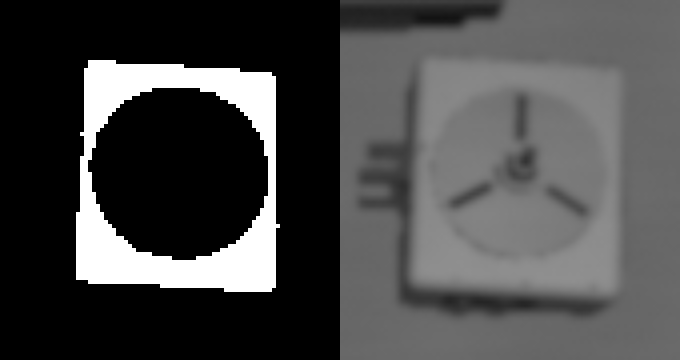

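Two cameras put the stud at about (596,-201), and the yaw at about -3.4°, which the deck edges and the bracket midline both support. That puts the notch at about (604,-69). I'll move above the pin.

>>> apply_moves --pt "0.74 -0.18 -0.31 -0.08" --pt "0.74 -0.18 -0.31 -0.08" --pt "0.74 -0.18 -0.31 -0.08" --pt "0.74 -0.18 -0.31 -0.08" --pt "0.74 -0.18 -0.31 -0.08" --pt "0.72 -0.19 -0.31 -0.05" --pt "0 0 0 0"

```text
clock: 4.55
position: [597.1, -199.2, 228.3]
ee_rot: [[0.056, 0.998, -0.003], [0.998, -0.056, 0.001], [0.001, -0.003, -1.0]]
ft_force: [0.1, 0.1, -0.3]
opening: 1.001
grip_force: 0.0
```

Run:
```python
from h import *
im=optics.read_camera("side")[:,:,::-1]; cv2.imwrite("pics/side2.png",im)
p=status.get_obs()["position"];print(p,proj("side",p),proj("side",[596,-201,162]))
cv2.imwrite("pics/c3.png",cv2.resize(im[90:200,200:330],(650,550),interpolation=cv2.INTER_CUBIC))
```

```text
[ 596.4851665  -198.9996263   229.39045179] [263.09618772 132.95984064] [262.8338265  149.24612809]
```

View pics/c3.png

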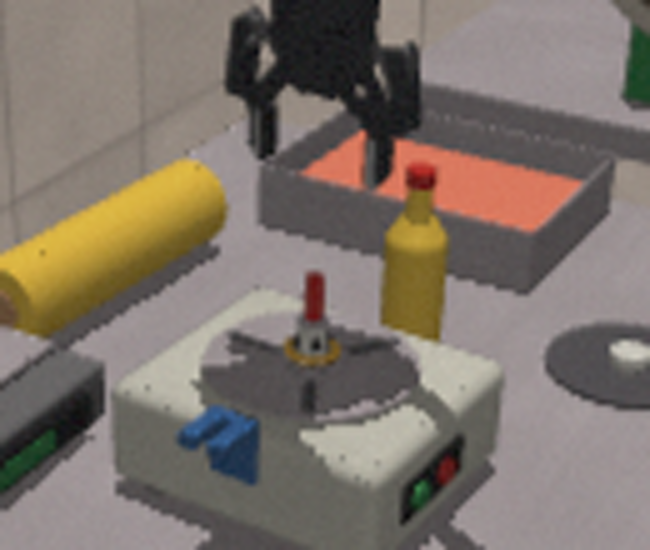

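>>> apply_moves --pt "0 -0.05 -0.57 0" --pt "0 0 -0.57 0" --pt "0 0 -0.57 0" --pt "0 0 0 0" --pt "0 0 0 0"

```text
clock: 5.22
position: [596.5, -201.2, 163.6]
ee_rot: [[0.056, 0.998, 0.001], [0.998, -0.056, -0.001], [-0.001, 0.001, -1.0]]
ft_force: [-0.6, 0.8, 0.6]
opening: 1.003
grip_force: 0.0
```

Run:
```python
from h import *
im=optics.read_camera("side")[:,:,::-1]; cv2.imwrite("pics/side3.png",im)
p=status.get_obs()["position"];print(p,proj("side",p),proj("side",p+[42,0,13]),proj("side",p+[-42,0,13]))
cv2.imwrite("pics/c4.png",cv2.resize(im[100:180,215:315],(750,600),interpolation=cv2.INTER_CUBIC))
```

```text
[ 596.5976716  -201.24138191  163.70547519] [262.74061247 148.77734312] [253.12801744 143.00535487] [272.85134717 148.41172852]
```

View pics/c4.png

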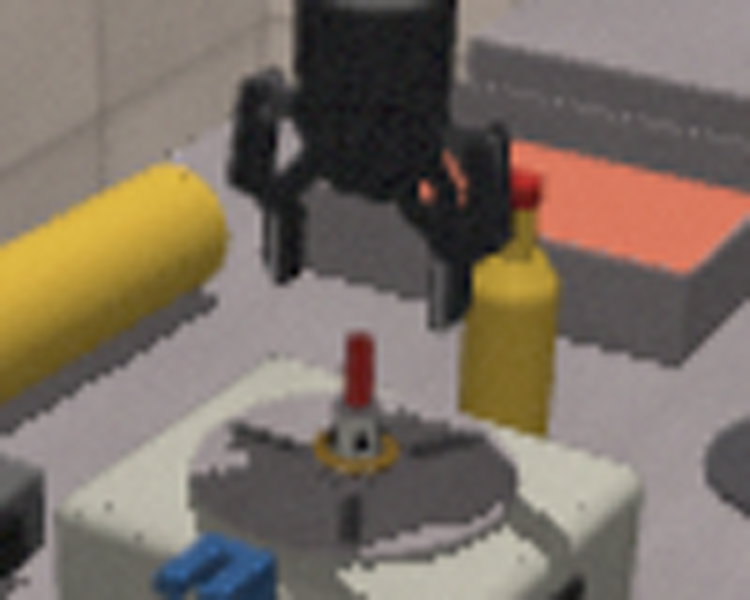

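The fingers straddle the handle squarely: fingertips at columns 252.7 and 274, handle at 262.7. I'll descend and close.

>>> apply_moves --pt "0 0 -0.18 0" --pt "0 0 -0.18 0" --pt "0 0 0 0"

```text
clock: 5.65
position: [596.0, -200.9, 146.8]
ee_rot: [[0.056, 0.998, -0.001], [0.998, -0.056, 0.001], [0.001, -0.001, -1.0]]
ft_force: [0.1, -0.1, 0.3]
opening: 0.998
grip_force: 0.0
```

>>> apply_moves --pt "0 0 0 0" --pt "0 0 0 0" --pt "0 0 0 0" --pt "0 0 0 0" --pt "0 0 0 0" --pt "0 0 0 0" --grip 0 --newtons 40

```text
clock: 6.4
position: [596.4, -201.1, 147.8]
ee_rot: [[0.056, 0.998, 0.0], [0.998, -0.056, -0.0], [-0.0, 0.0, -1.0]]
ft_force: [0.9, 0.4, 2.1]
opening: 0.147
grip_force: 39.0
```

Run:
```python
from h import *
im=optics.read_camera("side")[:,:,::-1]; cv2.imwrite("pics/side4.png",im)
o=status.get_obs();p=o["position"];print(p,o["opening"],o["grip_force"],o["ft_force"],o["torque"],proj("side",p))
cv2.imwrite("pics/c5.png",cv2.resize(im[110:180,220:310],(720,560),interpolation=cv2.INTER_CUBIC))
```

```text
[ 596.45546179 -201.10721384  147.85272606] 0.1424507021572753 38.99229347705841 [ 1.20927827 -0.37217799  2.64980752] [ 0.02736335 -0.11715334  0.04984913] [262.61207413 152.54024162]
```

View pics/c5.png

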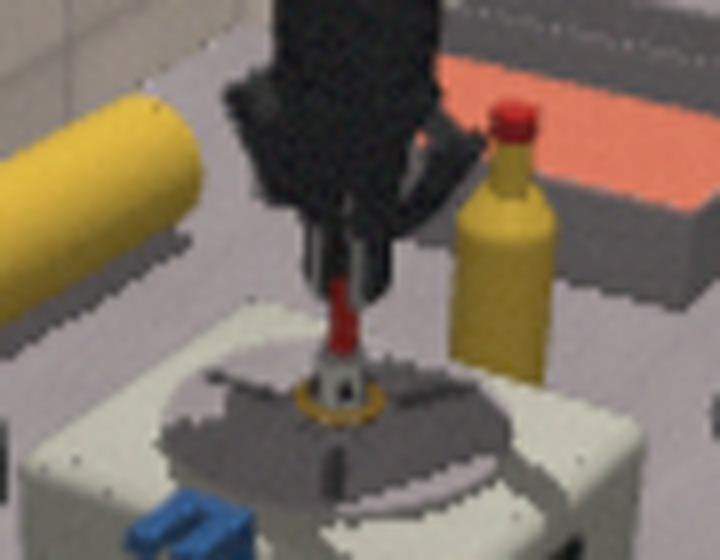

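The grip opening of 0.142 (about 12 mm) doesn't match the 15 mm handle. The image also shows the fingertips only near the handle's top, around row 147.5. I'll reopen, go lower and regrip.

>>> apply_moves --pt "0 0 0 0" --pt "0 0 0 0" --pt "0 0 -0.12 0" --pt "0 0 -0.12 0" --pt "0 0 0 0" --grip 0.5

```text
clock: 7.08
position: [596.1, -201.0, 137.4]
ee_rot: [[0.056, 0.998, -0.001], [0.998, -0.056, 0.0], [0.0, -0.001, -1.0]]
ft_force: [-0.7, 0.3, 0.5]
opening: 0.502
grip_force: 0.0
```

>>> apply_moves --pt "0 0 0 0" --pt "0 0 0 0" --pt "0 0 0 0" --pt "0 0 0 0" --pt "0 0 0 0" --grip 0 --newtons 40

```text
clock: 7.7
position: [596.4, -201.1, 138.2]
ee_rot: [[0.056, 0.998, 0.0], [0.998, -0.056, -0.0], [-0.0, 0.0, -1.0]]
ft_force: [-0.2, 0.2, 1.3]
opening: 0.158
grip_force: 39.0
```

Run:
```python
from h import *
im=optics.read_camera("side")[:,:,::-1]; cv2.imwrite("pics/side5.png",im)
t=optics.read_camera("top")[:,:,::-1]; cv2.imwrite("pics/top5.png",t)
o=status.get_obs();p=o["position"];print(p,o["opening"],o["grip_force"],o["ft_force"],o["torque"],proj("side",p))
cv2.imwrite("pics/c6.png",np.hstack([cv2.resize(im[120:170,235:285],(400,400),interpolation=cv2.INTER_CUBIC),cv2.resize(t[130:210,275:355],(400,400),interpolation=cv2.INTER_CUBIC)]))
```

```text
[ 596.39756984 -201.13326659  138.1715653 ] 0.15516627585654832 39.05569911003113 [-0.28941334  0.61723759  1.96554755] [-0.02400277  0.02443222  0.02488801] [262.54127471 154.80064391]
```

View pics/c6.png

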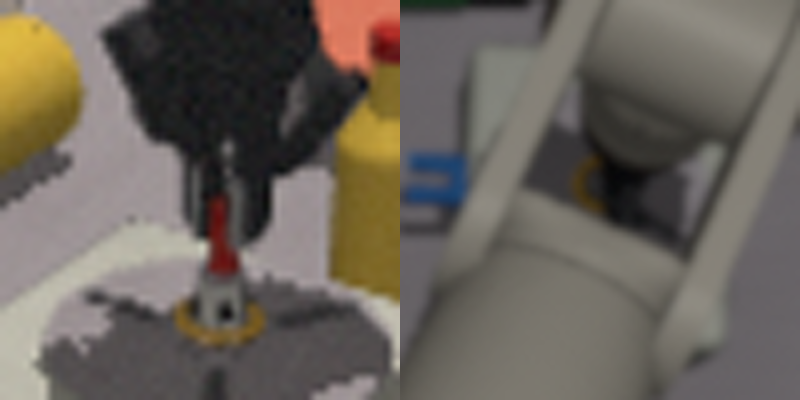

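>>> apply_moves --pt "0 0 0.15 0" --pt "0 0 0.25 0" --pt "0 0 0.4 0" --pt "0 0 0.4 0" --pt "0 0 0.4 0" --pt "0 0 0.4 0" --pt "0 0 0 0"

```text
clock: 8.68
position: [596.8, -201.3, 219.6]
ee_rot: [[0.056, 0.998, 0.002], [0.998, -0.056, -0.001], [-0.001, 0.002, -1.0]]
ft_force: [0.0, -0.6, -0.5]
opening: 0.155
grip_force: 39.0
```

Run:
```python
from h import *
from m import masks
im=optics.read_camera("side")[:,:,::-1]; cv2.imwrite("pics/side6.png",im)
o=status.get_obs();p=o["position"];print(p,o["opening"],o["grip_force"],o["ft_force"],o["torque"])
M=masks(im)["red"][90:170,240:285]; y,x=np.nonzero(M); print(x.mean()+240,y.mean()+90,y.min()+90,y.max()+90,M.sum())
print([ (z,proj("side",[p[0],p[1],z]).round(1).tolist()) for z in(p[2],p[2]+26)])
cv2.imwrite("pics/c7.png",cv2.resize(im[105:180,225:300],(600,600),interpolation=cv2.INTER_CUBIC))
```

```text
[ 596.47226228 -201.15631244  218.4296185 ] 0.15501877342343312 38.952582478523254 [-0.74175035  0.10450206 -1.71410888] [ 0.01874019  0.01168236 -0.04787498]
272.4130434782609 126.63043478260869 118 134 46
[(np.float64(218.42961850009223), [263.3, 135.5]), (np.float64(244.42961850009223), [263.5, 128.9])]
```

View pics/c7.png

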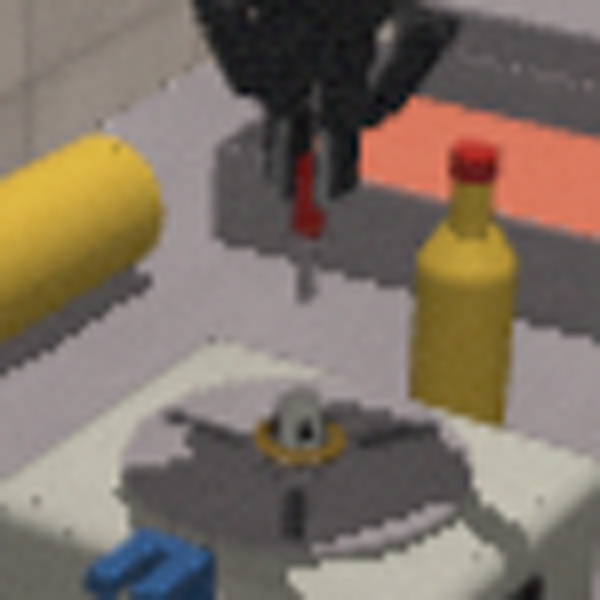

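The pin is fully out and upright: red bottom at row 134.7, as predicted, with the tip above the stud. From here I'll rely on numbers only, as the picture budget is used. I'll refine the yaw with sub-pixel edges.

Run:
```python
from h import *
for f in("top0",):
    im=cv2.imread(f"pics/{f}.png").astype(float); g=cv2.GaussianBlur(im,(3,3),0).sum(2)
    def sub(prof,s):  # peak of |grad| centroid
        d=np.abs(np.gradient(prof)); i=d.argmax(); a=slice(max(i-2,0),i+3); return s+(d[a]*np.arange(len(d))[a]).sum()/d[a].sum()
    E={"back":[(c,sub(g[134:150,c],134)) for c in range(296,336)],
       "right":[(sub(g[r,332:350],332),r) for r in range(148,194)],
       "left":[(sub(g[r,282:298],282),r) for r in list(range(146,158))+list(range(178,194))],
       "front":[(c,sub(g[192:203,c],192)) for c in range(294,336)]}
    for k,pts in E.items():
        W=np.array([at_z("top",p,98) for p in pts])[:,:2]
        vx,vy,x0,y0=cv2.fitLine(W.astype(np.float32),cv2.DIST_HUBER,0,0.01,0.01).ravel()
        res=np.abs((W-[x0,y0])@[-vy,vx]); a=np.degrees(np.arctan2(vy,vx)); 
        print(k,"yaw",round(((a+45)%90)-45,2),"pt",x0.round(1),y0.round(1),"res",res.mean().round(2))
    bl=im[:,:,0]-im[:,:,2]
    for c in range(272,290): print(c,bl[158:178,c].round().astype(int).tolist())
```

```text
back yaw -3.32 pt 706.5 -209.1 res 3.37
right yaw -3.15 pt 593.7 -297.7 res 0.29
left yaw -3.55 pt 589.6 -99.4 res 0.57
front yaw -3.01 pt 476.9 -189.5 res 0.48
272 [-2, -1, -1, -1, -1, -1, -1, -1, -1, -1, 0, 0, 0, -1, -1, -1, -1, -1, -1, -1]
273 [-1, -1, -2, -1, 0, -1, -1, -1, -2, -1, -1, -1, 0, -1, 0, -1, -1, -1, -1, -1]
274 [-1, 0, 0, 0, 0, 0, 0, 0, -1, 0, 2, 1, 0, 0, -1, -1, -1, -1, -1, -1]
275 [-1, 1, 4, 8, 9, 7, 3, 1, 3, 9, 13, 14, 8, 2, -1, -1, -1, 0, -1, -1]
276 [0, 5, 18, 28, 30, 23, 11, 6, 13, 27, 43, 44, 23, 6, 0, -1, -1, 0, 0, -1]
277 [0, 9, 30, 52, 57, 42, 21, 11, 21, 44, 66, 67, 37, 9, -1, -2, 0, -1, 0, -1]
278 [0, 9, 33, 60, 73, 56, 26, 13, 24, 51, 75, 76, 41, 10, 1, -1, 0, 0, 1, -1]
279 [0, 8, 31, 61, 77, 61, 29, 13, 24, 49, 75, 77, 40, 10, 0, -1, 0, -1, -1, 0]
280 [0, 8, 30, 61, 77, 65, 32, 14, 22, 48, 75, 76, 39, 10, 1, -1, -1, 0, -1, 0]
281 [0, 7, 30, 60, 78, 68, 36, 14, 20, 45, 72, 74, 41, 10, 1, -1, -1, 0, -1, -1]
282 [0, 8, 29, 58, 78, 72, 40, 15, 19, 44, 71, 76, 45, 12, 2, 0, -1, 0, -1, -2]
283 [0, 7, 26, 55, 76, 75, 45, 19, 21, 46, 71, 76, 52, 18, 3, 0, -1, 0, 0, -1]
284 [0, 6, 24, 53, 77, 78, 55, 32, 35, 54, 76, 79, 56, 23, 5, 1, 0, 0, -1, -1]
285 [0, 6, 22, 53, 76, 84, 71, 58, 58, 71, 80, 79, 59, 29, 10, 2, 0, 0, -2, -1]
286 [0, 4, 24, 53, 76, 81, 78, 76, 75, 78, 80, 74, 55, 29, 10, 3, -1, -1, -2, -2]
287 [-2, 2, 17, 42, 57, 63, 61, 59, 59, 60, 57, 50, 35, 16, 3, -2, -2, -4, -4, -4]
288 [-4, -3, 4, 18, 26, 27, 26, 25, 25, 25, 24, 20, 11, 2, -3, -4, -5, -5, -5, -7]
289 [-6, -6, -3, 1, 3, 3, 2, 1, 1, 2, 2, 1, -3, -5, -7, -6, -7, -7, -7, -7]
```

>>> apply_moves --pt "0.03 0.55 0 0" --pt "0.03 0.55 0 0" --pt "0.03 0.55 0 0" --pt "0.03 0.55 0 0" --pt "0.03 0.55 0 0" --pt "0.04 0.55 0 0" --pt "0 0 -0.5 0" --pt "0 0 -0.5 0" --pt "0 0 -0.4 0" --pt "0 0 0 0" --pt "0 0 0 0"

```text
clock: 10.1
position: [604.2, -69.1, 162.8]
ee_rot: [[0.056, 0.998, 0.001], [0.998, -0.056, -0.0], [-0.0, 0.001, -1.0]]
ft_force: [-0.3, 0.9, -0.4]
opening: 0.16
grip_force: 39.0
```

Run:
```python
from h import *
from m import masks
im=optics.read_camera("side")[:,:,::-1]; cv2.imwrite("pics/side7.png",im)
o=status.get_obs();p=o["position"];print(p,o["opening"],o["ft_force"],o["torque"])
M=masks(im); y,x=np.nonzero(M["red"][120:200,225:270]); print(x.mean()+225,y.mean()+120,y.max()+120,len(x)); print(proj("side",[p[0],p[1],p[2]+1.9+10]),proj("side",[p[0],p[1],p[2]+4]),proj("side",[p[0],p[1],p[2]-30]))
```

```text
[604.31055229 -69.15965217 162.9795122 ] 0.1552493963361427 [-0.61596176 -0.59717781 -1.10152421] [-0.00685975  0.01602479  0.02401842]
243.92307692307693 155.1153846153846 162 26
[242.78950959 160.25577431] [242.78329672 162.2364163 ] [242.75706161 170.60007975]
```

>>> apply_moves --pt "0 0 -0.2 0" --pt "0 0 -0.2 0" --pt "0 0 -0.2 0" --pt "0 0 -0.15 0" --pt "0 0 0 0"

```text
clock: 10.78
position: [603.7, -69.0, 131.5]
ee_rot: [[0.056, 0.998, -0.001], [0.998, -0.056, 0.0], [0.0, -0.001, -1.0]]
ft_force: [-0.1, -0.4, -0.7]
opening: 0.156
grip_force: 39.0
```

>>> apply_moves --pt "0 0 -0.2 0" --pt "0 0 -0.15 0" --pt "0 0 -0.12 0" --pt "0 0 0 0" --pt "0 0 0 0"

```text
clock: 11.4
position: [604.0, -69.1, 113.4]
ee_rot: [[0.056, 0.998, 0.0], [0.998, -0.056, -0.0], [-0.0, 0.0, -1.0]]
ft_force: [-0.0, 0.5, -0.6]
opening: 0.156
grip_force: 39.0
```

>>> apply_moves --pt "0 0 -0.06 0" --pt "0 0 0 0" --pt "0 0 0 0"

```text
clock: 11.78
position: [604.0, -69.1, 110.9]
ee_rot: [[0.056, 0.998, -0.0], [0.998, -0.056, 0.0], [0.0, -0.0, -1.0]]
ft_force: [-0.5, 0.3, -0.8]
opening: 0.155
grip_force: 39.0
```

Run:
```python
from h import *
from m import masks
im=optics.read_camera("side")[:,:,::-1]; cv2.imwrite("pics/side8.png",im)
o=status.get_obs();print(o["position"],o["ft_force"],o["torque"])
M=masks(im); y,x=np.nonzero(M["red"][120:200,225:270]); print(x.mean()+225,y.mean()+120,y.max()+120,len(x)); print(proj("side",[604.0,-69,114]))
```

```text
[603.97227394 -69.11024753 110.92830543] [-0.61631113  0.24221953 -1.15383097] [ 0.01535177 -0.00114103  0.01908564]
242.04166666666666 170.75 175 24
[242.79387426 175.20243782]
```

>>> apply_moves --pt "0 0 -0.03 0" --pt "0 0 0 0" --pt "0 0 0 0"

```text
clock: 12.2
position: [604.2, -69.1, 110.2]
ee_rot: [[0.056, 0.998, 0.001], [0.998, -0.056, -0.0], [-0.0, 0.001, -1.0]]
ft_force: [-1.2, 0.6, 5.6]
opening: 0.155
grip_force: 39.5
```

>>> apply_moves --pt "0 0 0 0" --pt "0 0 0 0" --pt "0 0 0 0" --pt "0 0 0 0" --grip 0.5

```text
clock: 12.7
position: [603.9, -69.1, 109.6]
ee_rot: [[0.056, 0.998, -0.0], [0.998, -0.056, 0.0], [0.0, -0.0, -1.0]]
ft_force: [0.4, 0.1, 0.3]
opening: 0.501
grip_force: 0.0
```

>>> apply_moves --pt "0 0 0.3 0" --pt "0 0 0.8 0" --pt "0 0 0.8 0" --pt "0 0 0.8 0" --pt "0 0 0 0"

```text
clock: 13.32
position: [604.8, -69.3, 221.2]
ee_rot: [[0.056, 0.998, 0.005], [0.998, -0.056, -0.001], [-0.001, 0.005, -1.0]]
ft_force: [0.5, -0.7, -0.5]
opening: 0.5
grip_force: 0.0
```

Run:
```python
from h import *
from m import masks
im=optics.read_camera("side")[:,:,::-1]; cv2.imwrite("pics/side9.png",im)
o=status.get_obs();print(o["position"],o["ft_force"])
M=masks(im)["red"][120:200,225:270]; y,x=np.nonzero(M); print(x.mean()+225,y.mean()+120,y.min()+120,y.max()+120,len(x)); 
for r in range(M.shape[0]):
    c=np.nonzero(M[r])[0]
    if len(c): print(r+120,c.min()+225,c.max()+225,end="; ")
print([proj("side",[604.0,-69,z]).round(1).tolist() for z in(116,134,152)])
for l in("lock_pin","notch"): print(l,[(np.round(r["xy"],1).tolist(),round(r["confidence"],2)) for r in finder.pinpoint("side",l)][:3])
t=cv2.imread("pics/side0.png")
```

```text
[604.32071426 -69.17212925 219.32662891] [-0.26439364  0.58156836 -1.09007006]
242.5 170.5 166 175 36
166 242 243; 167 241 244; 168 241 244; 169 241 244; 170 241 244; 171 241 244; 172 241 244; 173 241 244; 174 241 244; 175 242 243; [[242.8, 174.7], [242.8, 170.4], [242.8, 166.0]]
lock_pin [([233.7, 269.2], 0.6), ([244.5, 174.3], 0.49)]
notch [([243.4, 174.4], 0.92), ([166.7, 281.8], 0.2)]
```

The pin is parked upright: red rows 166–175 match the prediction, and the fingers are clear. Next, the large cap's position, by fitting its model silhouette in both views.

```bash
cat > cap.py <<'E'
from h import *
from scipy.optimize import least_squares
def sil(n,x,y,z0=0,S=8):
    a=np.linspace(0,2*np.pi,40); M=np.zeros((384*S,512*S),np.uint8)
    for r,lo,hi in((20,0,33),(12,33,63)):
        P=np.array([proj(n,(x+r*np.cos(t),y+r*np.sin(t),z0+z)) for t in a for z in(lo,hi)])
        cv2.fillConvexPoly(M,cv2.convexHull(((P+.5)*S).astype(np.int32)),1)
    m=cv2.moments(M,True); return np.array([m["m10"]/m["m00"],m["m01"]/m["m00"]])/S-.5, m["m00"]/S/S
def meas(n,im,box):
    l,t,r,b=box; g=cv2.cvtColor(im,cv2.COLOR_BGR2HSV)[t:b,l:r].astype(float)
    w=np.clip((g[...,1]-60)/120,0,1)*((g[...,0]<20)|(g[...,0]>172)); y,x=np.mgrid[t:b,l:r]
    return np.array([(w*x).sum(),(w*y).sum()])/w.sum(),w.sum()
if __name__=="__main__":
    c={}
    for n,b in(("top",(164,167,181,184)),("side",(154,260,177,291))):
        im=cv2.imread(f"pics/{n}0.png"); c[n],a=meas(n,im,b); print(n,c[n],a,sil(n,575,372))
        r=least_squares(lambda p:sil(n,*p)[0]-c[n],[575,372],diff_step=.005); print(n,r.x,r.fun)
    r=least_squares(lambda p:np.r_[sil("top",*p)[0]-c["top"],sil("side",*p)[0]-c["side"]],[575,372],diff_step=.005); print(r.x,r.fun)
E
python3 cap.py
```

```text
top [171.69495483 175.09217338] 82.09166666666667 (array([172.41872675, 177.31476674]), 100.8125)Traceback (most recent call last):
  File "cap.py", line 17, in <module>
    r=least_squares(lambda p:sil(n,*p)[0]-c[n],[575,372],diff_step=.005); print(n,r.x,r.fun)
    return func(*args, **kwargs)
    result = trf(vector_fun.fun, vector_fun.jac, x0, f0, J0, lb, ub, ftol, xtol,
                 gtol, max_nfev, x_scale, loss_function, tr_solver,
                 tr_options.copy(), verbose, callback=callback_wrapped)
    return trf_no_bounds(
        fun, jac, x0, f0, J0, ftol, xtol, gtol, max_nfev, x_scale,
        loss_function, tr_solver, tr_options, verbose, callback=callback)
    f_new = fun(x_new)
    self._update_fun()
    ~~~~~~~~~~~~~~~~^^
    self.f = self.fun_wrapped(xp_copy(self.x))
             ~~~~~~~~~~~~~~~~^^^^^^^^^^^^^^^^^
    return np.atleast_1d(self.fun(x))
                         ~~~~~~~~^^^
    return self.f(x, *self.args, **self.kwargs)
           ~~~~~~^^^^^^^^^^^^^^^^^^^^^^^^^^^^^^
  File "cap.py", line 17, in <lambda>
    r=least_squares(lambda p:sil(n,*p)[0]-c[n],[575,372],diff_step=.005); print(n,r.x,r.fun)
                             ~~~^^^^^^
  File "cap.py", line 6, in sil
    P=np.array([proj(n,(x+r*np.cos(t),y+r*np.sin(t),z0+z)) for t in a for z in(lo,hi)])
                ~~~~^^^^^^^^^^^^^^^^^^^^^^^^^^^^^^^^^^^^^^
  File "h.py", line 15, in proj
    c,V=cal(n); q=V[:3,:3]@np.array(P,float)+V[:3,3]
        ~~~^^^
  File "h.py", line 4, in cal
    c=optics.get_calibration(n); return c,np.array(c["view"])
ValueError: time passes only in moves, steps and waits
```

```bash
sed -i 's/^def cal(n):/from functools import lru_cache\n@lru_cache\ndef cal(n):/' h.py; python3 cap.py
```

```text
top [171.69495483 175.09217338] 82.09166666666667 (array([172.41872675, 177.31476674]), 100.8125)
top [584.35847126 375.33943153] [0.00253118 0.00226631]
side [166.11159568 274.99257501] 301.9083333333333 (array([168.80016358, 277.06572338]), 303.265625)
side [586.37192167 370.1181952 ] [-0.01057177 -0.00145938]
[585.18446021 372.17930752] [ 0.80180143 -0.179098   -0.15986121  0.65082051]
```

>>> apply_moves --pt "-0.04 0.92 0 0" --pt "-0.04 0.92 0 0" --pt "-0.04 0.92 0 0" --pt "-0.04 0.92 0 0" --pt "-0.04 0.92 0 0" --pt "-0.04 0.92 0 0" --pt "-0.04 0.92 0 0" --pt "-0.04 0.92 0 0" --pt "-0.04 0.92 0 0" --pt "-0.04 0.92 0 0" --pt "-0.04 0.92 0 0" --pt "-0.04 0.9 0 0" --grip 0.6

```text
clock: 14.98
position: [584.3, 372.8, 216.6]
ee_rot: [[0.056, 0.998, -0.002], [0.998, -0.056, -0.001], [-0.001, -0.001, -1.0]]
ft_force: [0.5, -0.1, 0.4]
opening: 0.599
grip_force: 0.0
```

>>> apply_moves --pt "0 0 -0.8 0" --pt "0 0 -0.8 0" --pt "0 0 -0.8 0" --pt "0 0 -0.6 0" --pt "0 0 0 0" --pt "0 0 0 0"

```text
clock: 15.72
position: [585.0, 371.8, 98.5]
ee_rot: [[0.056, 0.998, 0.0], [0.998, -0.056, 0.0], [0.0, 0.0, -1.0]]
ft_force: [0.4, -0.3, -0.1]
opening: 0.601
grip_force: 0.0
```

Run:
```python
from h import *
from cap import *
for n,b in(("side",(154,260,177,291)),):
    im=optics.read_camera(n)[:,:,::-1].copy(); cv2.imwrite(f"pics/{n}10.png",im); print(meas(n,im,b))
p=status.get_obs()["position"]; print(p, proj("side",p),proj("side",[585.5,371.5,63]))
g=cv2.cvtColor(im,cv2.COLOR_BGR2GRAY)[225:292,148:186]
for r in range(0,g.shape[0],2): print(r+225," ".join("%3d"%v for v in g[r,::2]))
```

```text
(array([166.1122449 , 275.20364038]), np.float64(302.1666666666667))
[585.15966449 371.93300131  98.89236697] [162.76564271 256.22575166] [164.42955148 265.62762294]
225  30  32  32  32  30  33  33  32  30  34  52  48  51 116 122  81 153 159 158
227  28  30  29  30  34  31  34  32  24  24  47  52  46  74  96  46  57 156 157
229  27  34  31  33  28  23  30  32  32  54  30  52  31  56  70  47  58 156 155
231  35  31  33  53 112  31  20  30  79  71  31  29  28  40  47  36  84 155 156
233  30  30  31  33  95  57  30  57  59  24  34  35  29  26  45  29 111 155 160
235  41  43  27  27  63  99  31  29  30  30  57  26  29  24  36  28 119 156 156
237  73  24  16  22  28 150  31  23  31  83 142  28  26  28  28  30 150 156 156
239 113  40  23  23  26 150 146  93  30  49  88  31  28  25  24  29 149 156 156
241 123  57  29  27  24 148 154 154  41  29  31  30  28  33  34  29 153 156 156
243 150  79  28  21  19 149 154 153  93  28  34  28  32  28  78 156 154 158 158
245 154  98  26  50 139 150 151 154  94  33  23  23  31  79 156 155 156 159 155
247 152 149 139 151 150 150 153 152 116  88  37  27  2
[... 1085 characters left out ...]
  81  77  71  73  77  75  69  75  72  82  82  79  78  82  83
277  90  79  81  80  80  77  74  75  74  71  73  76  66  79  81  81  82  77  78
279 154  89  80  80  80  82  77  74  77  78  74  73  63  78  80  80  81  80  81
281 152  93  80  80  80  84  74  78  78  77  76  72  64  73  78  78  77  79  83
283 111  82  81  83  81  79  74  74  81  80  74  77  66  77  78  80  81  77  77
285  93  81  83  80  78  77  72  79  80  80  74  74  77  79  80  82  79  80  83
287  83  80  78  82  82  80  79  78  82  77  78  81  81  78  75  81  81  81  84
289  80  79  82  83  79  81  80  81  80  80  81  80  79  80  77  81  82  81 103
291  81  81  80  82  78  77  76  79  79  81  79  76  78  80  78  79  83  79  80
```

>>> apply_moves --pt "0 0 -0.4 0" --pt "0 0 -0.4 0" --pt "0 0 -0.3 0" --pt "0 0 -0.25 0" --pt "0 0 0 0" --pt "0 0 0 0" --grip 0.42

```text
clock: 16.52
position: [585.0, 371.8, 44.1]
ee_rot: [[0.056, 0.998, 0.0], [0.998, -0.056, 0.0], [0.0, 0.0, -1.0]]
ft_force: [-0.0, 0.3, 0.6]
opening: 0.421
grip_force: 0.0
```

>>> apply_moves --pt "0 0 -0.15 0" --pt "0 0 -0.1 0" --pt "0 0 0 0"

```text
clock: 16.9
position: [584.5, 371.6, 33.2]
ee_rot: [[0.056, 0.998, -0.001], [0.998, -0.056, -0.0], [-0.0, -0.001, -1.0]]
ft_force: [0.6, 0.2, -0.6]
opening: 0.426
grip_force: 0.0
```

>>> apply_moves --pt "0 0 -0.1 0" --pt "0 0 0 0"

```text
clock: 17.15
position: [584.6, 371.7, 29.3]
ee_rot: [[0.056, 0.998, -0.001], [0.998, -0.056, -0.0], [-0.0, -0.0, -1.0]]
ft_force: [-0.2, -0.8, 1.1]
opening: 0.421
grip_force: 0.0
```

>>> apply_moves --pt "0 0 -0.08 0" --pt "0 0 0 0"

```text
clock: 17.4
position: [584.6, 371.7, 26.2]
ee_rot: [[0.056, 0.998, -0.0], [0.998, -0.056, -0.0], [-0.0, -0.0, -1.0]]
ft_force: [-0.2, 0.0, 0.3]
opening: 0.423
grip_force: 0.0
```

>>> apply_moves --pt "0 0 0 0" --pt "0 0 0 0" --pt "0 0 0 0" --grip 0 --newtons 20

```text
clock: 17.77
position: [584.8, 371.7, 26.5]
ee_rot: [[0.056, 0.998, -0.0], [0.998, -0.056, 0.0], [0.0, -0.0, -1.0]]
ft_force: [0.2, 0.2, 0.7]
opening: 0.266
grip_force: 20.5
```

>>> apply_moves --pt "0 0 0 0" --pt "0 0 0 0"

```text
clock: 18.02
position: [584.8, 371.7, 26.5]
ee_rot: [[0.056, 0.998, -0.0], [0.998, -0.056, 0.0], [0.0, -0.0, -1.0]]
ft_force: [0.4, -0.4, 1.0]
opening: 0.267
grip_force: 20.5
```

>>> apply_moves --pt "0 0 0 0" --pt "0 0 0 0" --pt "0 0 0 1" --pt "0 0 0 1" --pt "0 0 0 1" --pt "0 0 0 1" --pt "0 0 0 1" --pt "0 0 0 1" --pt "0 0 0 1" --pt "0 0 0 1" --grip 0.42

```text
clock: 19.27
position: [584.7, 371.7, 26.4]
ee_rot: [[-0.707, 0.707, -0.0], [0.707, 0.707, -0.0], [0.0, -0.0, -1.0]]
ft_force: [-0.1, 0.2, -0.9]
opening: 0.424
grip_force: 0.0
```

>>> apply_moves --pt "0 0 0 1" --pt "0 0 0 1" --pt "0 0 0 1" --pt "0 0 0 1" --pt "0 0 0 1" --pt "0 0 0 1" --pt "0 0 0 1" --pt "0 0 0 0"

```text
clock: 20.27
position: [584.7, 371.7, 26.4]
ee_rot: [[-0.998, 0.056, -0.0], [0.056, 0.998, -0.0], [0.0, -0.0, -1.0]]
ft_force: [0.2, 0.3, -0.6]
opening: 0.424
grip_force: 0.0
```

>>> apply_moves --pt "0 0 0 0" --pt "0 0 0 0" --pt "0 0 0 0" --pt "0 0 0 0" --grip 0

```text
clock: 20.78
position: [584.7, 371.7, 26.5]
ee_rot: [[-0.998, 0.056, -0.0], [0.056, 0.998, -0.0], [0.0, -0.0, -1.0]]
ft_force: [0.2, -0.1, 0.7]
opening: 0.268
grip_force: 20.7
```

>>> apply_moves --pt "0 0 0 0" --pt "0 0 0.4 0" --pt "0 0 0.8 0" --pt "0 0 0.8 0" --pt "0 0 0.8 0" --pt "0 0 0.8 0" --pt "0 0 0.8 0" --pt "0 0 0.4 0" --pt "0 0 0 0" --grip 0 --newtons 80

```text
clock: 21.9
position: [585.0, 371.8, 219.5]
ee_rot: [[-0.998, 0.056, 0.001], [0.056, 0.998, 0.001], [-0.001, 0.001, -1.0]]
ft_force: [-0.2, 0.8, -1.5]
opening: 0.24
grip_force: 78.5
```

Run:
```python
from h import *
from cap import *
o=status.get_obs();print(o["position"],o["opening"],o["grip_force"],o["ft_force"])
im=optics.read_camera("side")[:,:,::-1].copy(); cv2.imwrite("pics/side11.png",im)
print("old spot",meas("side",im,(154,262,177,291)))
p=o["position"]; print(sil("side",p[0],p[1],p[2]-26.5)); h=cv2.cvtColor(im,cv2.COLOR_BGR2HSV); m=((h[:,:,0]<14)&(h[:,:,1]>150)&(h[:,:,2]>70)).astype(np.uint8)
k,_,st,ce=cv2.connectedComponentsWithStats(m); print([(st[i].tolist(),ce[i].round(1).tolist()) for i in range(1,k) if 8<st[i][4]<1500])
```

```text
[584.96782099 371.83646109 219.47179443] 0.2401940259690249 78.45641255378723 [-0.19629616  0.82329714 -1.52905046]
old spot (array([175.17734724, 263.55514158]), np.float64(11.183333333333334))
(array([156.69309358, 221.24432637]), 390.375)
[([281, 122, 7, 9, 39], [283.7, 125.1]), ([242, 166, 3, 10, 27], [242.9, 170.2]), ([288, 181, 3, 5, 12], [288.9, 183.2]), ([148, 206, 18, 28, 311], [156.8, 222.2]), ([173, 251, 10, 15, 104], [177.6, 258.9]), ([130, 284, 11, 16, 132], [134.7, 292.0])]
```

The cap is lifted; centroid (156.8,222.2) against a predicted (156.7,221.2). I'll carry it to the stud, turning back 90° on the way.

>>> apply_moves --pt "0.02 -0.95 0 -1" --pt "0.02 -0.95 0 -1" --pt "0.02 -0.95 0 -1" --pt "0.02 -0.95 0 -1" --pt "0.02 -0.95 0 -1" --pt "0.02 -0.95 0 -1" --pt "0.02 -0.95 0 -1" --pt "0.02 -0.95 0 -1" --pt "0.02 -0.95 0 -1" --pt "0.02 -0.95 0 -1" --pt "0.02 -0.95 0 -1" --pt "0.02 -0.95 0 -1"

```text
clock: 23.45
position: [593.7, -85.4, 216.8]
ee_rot: [[-0.252, 0.968, -0.002], [0.968, 0.252, 0.001], [0.001, -0.002, -1.0]]
ft_force: [-0.1, -1.0, -1.0]
opening: 0.245
grip_force: 78.5
```

>>> apply_moves --pt "0.02 -0.95 0 -1" --pt "0.02 -0.95 0 -1" --pt "0 -0.95 0 -1" --pt "0 -0.07 0 0" --pt "0 0 0 0" --pt "0 0 0 0"

```text
clock: 24.2
position: [595.9, -200.0, 218.1]
ee_rot: [[0.054, 0.999, -0.001], [0.999, -0.054, 0.0], [0.0, -0.001, -1.0]]
ft_force: [-0.7, 0.5, -0.5]
opening: 0.241
grip_force: 78.5
```

Run:
```python
from h import *
from cap import *
o=status.get_obs();print(o["position"],o["opening"],o["ee_rot"].round(3).tolist(),o["ft_force"])
p=o["position"]
for n,b in(("side",(245,105,285,155)),("top",(300,120,345,180))):
    im=optics.read_camera(n)[:,:,::-1].copy(); cv2.imwrite(f"pics/{n}12.png",im)
    print(n,"pred",sil(n,p[0],p[1],p[2]-26.5)); h=cv2.cvtColor(im,cv2.COLOR_BGR2HSV); m=((h[:,:,0]<14)&(h[:,:,1]>150)&(h[:,:,2]>70)).astype(np.uint8)
    k,_,st,ce=cv2.connectedComponentsWithStats(m); print([(st[i].tolist(),ce[i].round(1).tolist()) for i in range(1,k) if 8<st[i][4]<1500])
```

```text
[ 595.93369479 -200.03323577  218.11270527] 0.2405785842051444 [[0.054, 0.999, -0.001], [0.999, -0.054, 0.0], [0.0, -0.001, -1.0]] [-0.72943139  0.5011909  -0.50172535]
side pred (array([263.17315492, 135.74548757]), 175.296875)
[([396, 82, 19, 9, 95], [406.0, 86.5]), ([281, 122, 7, 9, 41], [283.7, 125.1]), ([258, 125, 11, 19, 137], [263.1, 135.7]), ([241, 165, 4, 11, 33], [242.8, 169.6]), ([173, 251, 10, 15, 104], [177.6, 258.9]), ([130, 284, 11, 16, 132], [134.7, 292.0])]
top pred (array([318.30760589, 160.1721097 ]), 126.90625)
[([379, 154, 7, 6, 32], [381.7, 156.6]), ([314, 157, 2, 6, 9], [314.7, 159.7]), ([151, 164, 6, 6, 21], [153.6, 166.5]), ([187, 169, 6, 6, 18], [189.8, 171.2])]
```

Run:
```python
from h import *
from cap import meas
def s(n,x,y,r,lo,hi,S=8):
    a=np.linspace(0,2*np.pi,40); M=np.zeros((384*S,512*S),np.uint8)
    P=np.array([proj(n,(x+r*np.cos(t),y+r*np.sin(t),z)) for t in a for z in(lo,hi)])
    cv2.fillConvexPoly(M,cv2.convexHull(((P+.5)*S).astype(np.int32)),1); m=cv2.moments(M,True); return (np.array([m["m10"],m["m01"]])/m["m00"]/S-.5).round(2)
for y in(-199,-201,-203): print(y,s("side",596.4,y,7.5,144,180),s("top",596.4,y,7.5,144,180))
im=cv2.imread("pics/side1.png")
from m import masks
h=cv2.cvtColor(im,cv2.COLOR_BGR2HSV)[138:158,254:272].astype(float); w=np.clip((h[...,1]-60)/120,0,1)*((h[...,0]<9)|(h[...,0]>170)); Y,X=np.mgrid[138:158,254:272]; print((w*X).sum()/w.sum(),(w*Y).sum()/w.sum(),w.sum())
# stud now: white stud + yellow ring centroid under cap
im=cv2.imread("pics/side12.png"); print("yel",[cent(cv2.imread(f"pics/side{i}.png"),masks(cv2.imread(f"pics/side{i}.png"))["yel"],(254,152,272,168)) for i in(1,6,12)])
print([s("side",596.4,y,22.5,106,116) for y in(-199,-201,-203)])
print("parked",[s("side",604,y,7.5,116,152) for y in(-67,-69,-71)])
```

```text
-199 [262.44 149.33] [316.19 163.33]
-201 [262.69 149.15] [316.71 163.32]
-203 [262.94 148.93] [317.25 163.3 ]
262.453484981044 148.66579177602802 28.574999999999996
yel [(array([262.21428571, 160.42857143]), np.float64(28.0)), (array([262.47058824, 160.41176471]), np.float64(17.0)), (array([262.70588235, 160.35294118]), np.float64(17.0))]
[array([261.97, 161.25]), array([262.22, 161.02]), array([262.47, 160.82])]
parked [array([242.47, 170.53]), array([242.75, 170.31]), array([243.01, 170.06])]
```

Stud estimate (596.4,-200); the cap is already there. Descending.

>>> apply_moves --pt "0.01 0 -0.4 0" --pt "0 0 -0.4 0" --pt "0 0 -0.4 0" --pt "0 0 0 0" --pt "0 0 0 0"

```text
clock: 24.92
position: [596.5, -201.2, 170.8]
ee_rot: [[0.056, 0.998, 0.0], [0.998, -0.056, -0.0], [-0.0, 0.0, -1.0]]
ft_force: [0.7, -0.8, -0.7]
opening: 0.245
grip_force: 78.5
```

>>> apply_moves --pt "0 0 -0.07 0" --pt "0 0 -0.07 0" --pt "0 0 0 0"

```text
clock: 25.3
position: [596.3, -201.1, 164.7]
ee_rot: [[0.056, 0.998, -0.0], [0.998, -0.056, 0.0], [0.0, -0.0, -1.0]]
ft_force: [-0.2, -0.1, -1.0]
opening: 0.241
grip_force: 78.5
```

>>> apply_moves --pt "0 0.03 0 0" --pt "0 0 -0.07 0" --pt "0 0 -0.05 0" --pt "0 0 0 0" --pt "0 0 0 0"

```text
clock: 25.92
position: [596.4, -199.9, 160.1]
ee_rot: [[0.056, 0.998, -0.0], [0.998, -0.056, -0.0], [-0.0, -0.0, -1.0]]
ft_force: [0.3, -0.0, -0.8]
opening: 0.239
grip_force: 78.5
```

>>> apply_moves --pt "0 0 -0.08 0" --pt "0 0 -0.04 0" --pt "0 0 0 0" --pt "0 0 0 0" --newtons 110

```text
clock: 26.42
position: [596.2, -199.8, 155.2]
ee_rot: [[0.056, 0.998, -0.0], [0.998, -0.056, 0.0], [0.0, -0.0, -1.0]]
ft_force: [-3.8, 0.6, 0.1]
opening: 0.232
grip_force: 108.4
```

>>> apply_moves --pt "0 0 -0.05 0" --pt "0 0 -0.05 0" --pt "0 0 0 0"

```text
clock: 26.8
position: [596.7, -200.0, 151.8]
ee_rot: [[0.056, 0.998, 0.001], [0.998, -0.056, -0.0], [-0.0, 0.001, -1.0]]
ft_force: [-1.6, 0.4, 4.4]
opening: 0.232
grip_force: 109.1
```

>>> apply_moves --pt "-0.02 0 -0.05 0" --pt "0 0 -0.05 0" --pt "0 0 0 0"

```text
clock: 27.18
position: [595.5, -199.7, 146.3]
ee_rot: [[0.056, 0.998, -0.001], [0.998, -0.056, 0.001], [0.001, -0.001, -1.0]]
ft_force: [3.2, -0.6, -8.4]
opening: 0.235
grip_force: 108.7
```

>>> apply_moves --pt "0 0 -0.05 0" --pt "0 0 -0.05 0" --pt "0 0 0 0"

```text
clock: 27.55
position: [595.7, -200.0, 143.8]
ee_rot: [[0.056, 0.998, 0.001], [0.998, -0.056, -0.0], [-0.0, 0.001, -1.0]]
ft_force: [-1.0, 1.1, 7.1]
opening: 0.233
grip_force: 110.7
```

>>> apply_moves --pt "0 0 -0.03 0" --pt "0 0 0 0" --pt "0 0 0 0"

```text
clock: 27.92
position: [595.8, -200.0, 142.9]
ee_rot: [[0.056, 0.998, 0.001], [0.998, -0.056, -0.001], [-0.001, 0.001, -1.0]]
ft_force: [-0.8, 0.1, 7.2]
opening: 0.228
grip_force: 110.8
```

>>> apply_moves --pt "0 0 -0.02 0" --pt "0 0 0 0" --pt "0 0 0 0"

```text
clock: 28.3
position: [595.9, -200.0, 142.5]
ee_rot: [[0.056, 0.998, 0.002], [0.998, -0.056, -0.001], [-0.001, 0.002, -1.0]]
ft_force: [-1.6, 1.3, 9.2]
opening: 0.233
grip_force: 111.3
```

>>> apply_moves --pt "0 0 -0.03 0" --pt "0 0 0 0" --pt "0 0 0 0" --pt "0 0 0 0"

```text
clock: 28.8
position: [596.2, -200.1, 142.2]
ee_rot: [[0.056, 0.998, 0.003], [0.998, -0.056, -0.001], [-0.001, 0.003, -1.0]]
ft_force: [-1.6, 2.5, 19.0]
opening: 0.231
grip_force: 112.4
```

>>> apply_moves --pt "0 0 -0.03 0" --pt "0 0 0 0" --pt "0 0 0 0" --pt "0 0 0 0"

```text
clock: 29.3
position: [596.5, -200.2, 142.0]
ee_rot: [[0.056, 0.998, 0.004], [0.998, -0.056, -0.002], [-0.002, 0.004, -1.0]]
ft_force: [-3.1, 3.9, 26.4]
opening: 0.224
grip_force: 113.3
```

Run:
```python
from h import *
from cap import *
o=status.get_obs();p=o["position"];print(p,o["opening"],o["grip_force"],o["ft_force"],o["torque"])
im=optics.read_camera("side")[:,:,::-1].copy(); cv2.imwrite("pics/side13.png",im)
print("pred home",sil("side",596.2,-200,116),"free(20mm)",sil("side",596.2,-200,120)); h=cv2.cvtColor(im,cv2.COLOR_BGR2HSV); m=((h[:,:,0]<14)&(h[:,:,1]>150)&(h[:,:,2]>70)).astype(np.uint8)
k,_,st,ce=cv2.connectedComponentsWithStats(m); print([(st[i].tolist(),ce[i].round(1).tolist()) for i in range(1,k) if 8<st[i][4]<1500])
```

```text
[ 596.46841577 -200.21810348  141.96695649] 0.22406735619386953 113.34380507469177 [-3.055064    3.93724771 26.35780551] [0.59935111 1.18692533 0.02630401]
pred home (array([262.43167672, 153.98329024]), 163.171875) free(20mm) (array([262.44170344, 153.06977358]), 162.859375)
[([392, 80, 25, 11, 136], [404.8, 85.8]), ([281, 122, 7, 9, 40], [283.9, 125.0]), ([257, 145, 11, 18, 128], [262.4, 154.7]), ([241, 165, 4, 11, 29], [242.8, 169.6]), ([288, 182, 3, 5, 11], [288.9, 183.7]), ([173, 251, 10, 15, 106], [177.5, 258.8]), ([129, 284, 12, 16, 133], [134.6, 292.0])]
```

The ring has bottomed out: force rose stiffly to 26 N at the expected home height. The pin still stands at (242.8,169.6).

```bash
python3 -c "
from station import bot; print(bot.close_job())"
```

```text
the job is handed in; nothing more can be done
None
```

I handed the job in with the pin parked upright in the notch and the orange cap clicked on and held down at about 26 N on the fully lowered ring; I never touched the other items, and the hand-in gave no verdict.

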